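# Nudge a heatsink onto the pins of its assembly jig

## Task

The heatsink lies askew on its assembly jig, riding on top of the two locating pins. Only pushing it with the fingertips, never picking it up, nudge it back towards the fence and along it to the left (as the robot sees it) until its two holes drop over the two pins and it lies flat on the jig. Leave the tools and parts round about where they are, and take the hand away.

Things in the scene. Friction and masses are not known exactly. Their poses are not given: they have to be found in the camera images.
- jig: Fixed black block, 89 (x) by 104 mm (y), flat top 24 mm above the bench. Origin: at bench height below the heatsink's home centre; the block spans x -34 to +54.7 mm, y -52 to +52 mm. +x points to the fence (far side), +y is left seen from the robot, z up. Position varies by several cm, yaw by up to 0.4 rad.
- jig_fence (a point): Middle of the fence's inner top edge. The fence is a straight grey bar, 12 mm thick, along y at the block's far edge; inner face at x = +42.7 mm in the jig's frame, top 42 mm above the bench. With the heatsink square against it, the holes are in line with the pins for a slide along the fence.
- jig_pin_right (a point): Tip of the right-hand pin, at x = 22, y = -30 mm in the jig's frame and 31 mm above the bench. The two steel pins are 6 mm thick, round-tipped, and stand 7 mm out of the block's top.
- jig_pin_left (a point): Tip of the left-hand pin, at x = 22, y = +30 mm in the jig's frame and 31 mm above the bench.
- heatsink: Loose aluminium heatsink, about 0.3 kg: flange plate 84 (x) by 120 (y) by 5 mm with a finned block on it (x -36 to +4, y -40 to +40 mm, top 27 mm above the underside). Origin: centre of the underside; axes as the jig's. Home: x, y, yaw as the jig's, underside 24 mm up, 0.7 mm off the fence. Starts 4-12 mm short in x, 12-22 mm to the right, up to 0.08 rad askew. Slides at 1-4 N.
- front_edge (a point): Middle of the flange's edge nearest the robot (x = -42 mm, half-way up the 5 mm). At the start this edge is sunk onto the block and the far edge raised on the pins (tilt about 0.12 rad). Home, it overhangs the block by 8 mm, so fingertips beside the block can push it while reaching below the block's top.
- right_edge (a point): Middle of the flange's right edge (y = -60 mm, half-way up). Home, it overhangs the block by 8 mm (more at the start), so it too can be pushed by fingertips reaching below the block's top. The left edge overhangs by 8 mm too. Once the holes are over the pins, the pins stop the slide.
- hole_right (a point): Right-hand through hole of the flange, 9 mm wide; it drops over its pin when within about 1.5 mm. Its centre at the plate's underside, at x = 22, y = -30 mm in the heatsink's frame.
- hole_left (a point): Left-hand through hole of the flange, 9 mm wide. Its centre at the plate's underside, at x = 22, y = +30 mm in the heatsink's frame.
- screwdriver: Bystander: loose screwdriver lying on the bench to the left of the jig; origin near its middle, x along it to the tip.
- cap: Bystander: loose orange plastic ring, 36 mm wide and 12 mm high, on the bench beyond the fence; origin at the centre of its underside.
- hard_drive: Bystander: opened hard drive, 147 by 102 by 20 mm, on the bench well to the left; origin at the centre of its underside.
- multimeter: Bystander: black multimeter, 140 by 75 by 32 mm, on the bench well to the right; origin at the centre of its underside.
There are look-alikes about, which are no part of the job. What is shaped like the heatsink but yellow is not meant.

How it is judged:
At the end, for the whole second after the job is handed in: Both holes are over their pins (centres within 3 mm), the heatsink lies flat on the jig's top (underside at its centre within 1.8 mm of the top, tilt under 0.025 rad) and is at rest (horizontal distance between hole_right and jig_pin_right below 0.003 m and horizontal distance between hole_left and jig_pin_left below 0.003 m and z of heatsink in the frame of jig below 0.0258 m and angle between heatsink's own z axis and vertical below 0.025 rad and linear speed of heatsink below 0.01 m/s); the robot touches nothing.
It fails at once if the heatsink is lifted: the centre of its underside rises more than 10 mm above the jig's top (riding on the pins it is at most 7 mm) (z of heatsink in the frame of jig above 0.034 m).
It fails at once if the heatsink is tipped up by more than 0.3 rad (angle between heatsink's own z axis and vertical above 0.3 rad).
It fails at once if a bystander (screwdriver, orange ring, hard drive, multimeter) is moved by more than 15 mm (distance of any of screwdriver, cap, hard_drive, multimeter from where it was at the start of the episode above 0.015 m).
It also fails if it takes over 48 s, if anything falls off the work surface, if the arm or the gripper's body presses on something with over 40 N, if the wrist force passes 120 N, or if a joint passes its speed limit or range.

## Robot

A 6-joint arm with a two-finger parallel gripper is mounted at the origin on the work surface. World frame = base frame: x ahead of the robot, y to its left, z up, the work surface at z = 0. Lengths are in m, angles in rad, forces in N, time in s.
With the tool pointing down it reaches from about 0.425 to 0.95 m from the base axis. Payload 3.5 kg.
Tool frame: the origin (TCP) lies on the mounting face of the last link; the fingertips stand 173 mm ahead of it and the grasp point (between the pads) lies 155 mm ahead of it; z points along the fingers, x is the direction in which the jaws open and shut, and the axes are right-handed (so a half turn about z gives the same grasp; the last joint's range is limited). The gripper opens to 85 mm and grips with 20 to 120 N. Pads are 22 mm wide; open, the fingers measure 114 mm over their backs; the gripper's body (76 mm by 85 mm) begins 54 mm behind the grasp point. The pads swing forward as they close: fully open they stand 13 mm farther back than shut.
Start: joints at [1.12, 0.286, 1.577, -0, 1.279, -0.15], TCP at [0.2, 0.645, 0.405] pointing down, gripper open.
Joint ranges: [-2.77, 2.77], [-0.9, 2.22], [0.21, 2.48], [-1.53, 4.67], [0.24, 2.81], [-2.84, 2.84]. Speed limits (rad/s): [2.79, 2.79, 3.14, 3.14, 3.14, 3.14].

## Interface

Orientations are given as a unit quaternion [x, y, z, w].
In Python, from plant import get_state, read_camera, sign_off gives the robot as it stands.
- The arm moves only by the shell command python3 -m jog 'ROWS' [FORCE]. ROWS is JSON, a list of rows, each an object of numbers: "grip": the closure, from 0 (fully open) to 1 (shut); "x", "y", "z": the shift along the tool's x, y, z in mm; "rx", "ry", "rz": the turn, a rotation vector about the tool's x, y, z in degrees. A call has 1 to 8 rows; each row shifts and turns the commanded pose from where the row before left it, along the tool's axes as they then stand; what a row does not reach is not made up. A row lasts 1/12 s, in which the tool goes at most 41.7 mm and 7.16 degrees, less where a joint would pass 70% of its speed; a pose out of reach is approached as far as the arm can. A call with a gripper value outside its range is refused whole. The fingers move at their own pace and stop on an object; FORCE is the grip in N (left out, the last holds). Time passes only in rows, so rows that do not move let the fingers close. It gives the time, the measured TCP pose, the force and the opening at its end, in the units of the state.
- get_state(): the state, without advancing time (a new reading comes with each control period).
- read_camera(name): name is "scene" or "top" or "wrist"; returns a dict with "frame" (384x512x3 uint8, red, green, blue), "intrinsics" (3x3 intrinsics, pixels), "R" (3x3) and "t" (3): a world point X has camera coordinates R X + t. Camera axes: x right, y down, z forward; pixel columns grow to the right and rows downward; lengths in m; the calibration is good to about 2 mm. The wrist camera is an equidistant fisheye: a pixel r from the principal point sees the ray r / f radians off the axis. A picture is of the moment at which its call begins. There is no depth.
- sign_off(): hands the job in, once; it reports no verdict.
The state is a dict: "time": time; "qpos": joint angles; "dq": joint speeds; "joint_efforts": joint torques, N m; "eef_pos": TCP position; "tcp_rot": TCP orientation; "contact_force": force on the tool from outside, world axes, zero at the start; "wrist_torque": the same for the moment, N m; "opening": opening from 0.0 (shut) to 1.0 (fully open).
Only numpy, scipy, OpenCV 4.12 (cv2) and the standard library are available. Lean on these libraries where they do the work, as an engineer would, in place of code of your own. Each camera call takes 0.05 s, during which the arm holds its last target.

## Working session

There is one attempt and no reset: what is moved stays moved. The work goes in short steps, Python scripts to look and compute and a shell command to move; the robot and the scene stay as the last step left them, time stands still between calls to the robot, and variables do not carry over. Pictures are saved under pics/ and viewed, and the job is handed in when it is done.

```bash
ls; mkdir -p pics; python3 - <<'E'
from plant import *
import cv2
s=get_state();print({k:s[k] for k in('time','eef_pos','tcp_rot','contact_force','opening')})
for n in("scene","top","wrist"):
    c=read_camera(n);cv2.imwrite(f"pics/{n}0.png",c["frame"][:,:,::-1]);print(n,c["intrinsics"],c["R"],c["t"])
E
```

```text
pics
{'time': 0.0, 'eef_pos': array([0.19983595, 0.64449078, 0.40332042]), 'tcp_rot': array([ 8.05063144e-01,  5.93187918e-01, -1.06813972e-03,  5.36069958e-04]), 'contact_force': array([ 0.37328955, -0.40690913,  0.88061234]), 'opening': 1.0026207584565439}
scene [[366.92768565   0.         263.58045877]
 [  0.         366.92768565 191.56420217]
 [  0.           0.           1.        ]] [[-0.87521211  0.48326396 -0.02144084]
 [ 0.35109774  0.60411399 -0.71538567]
 [-0.3327674  -0.63364204 -0.69840077]] [ 0.47977358 -0.15135053  1.18865533]
top [[461.54354221   0.         246.39484467]
 [  0.         461.54354221 193.69181976]
 [  0.           0.           1.        ]] [[-0.02778783 -0.99930472 -0.02485805]
 [-0.99914394  0.02852859 -0.02995858]
 [ 0.03064691  0.02400429 -0.99924199]] [0.03952931 0.51477974 1.34303744]
wrist [[297.31863964   0.         256.58960579]
 [  0.         297.31863964 193.27251294]
 [  0.           0.           1.        ]] [[ 0.29637111  0.95507083 -0.0019698 ]
 [ 0.91371106 -0.28293504  0.29168454]
 [ 0.27802207 -0.08824669 -0.95651255]] [-0.67483516 -0.03767201  0.37971576]
```

View pics/scene0.png

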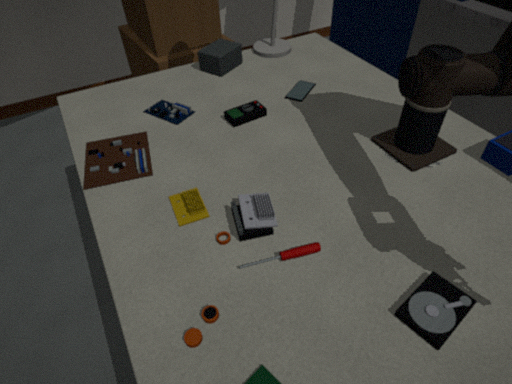

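View pics/top0.png

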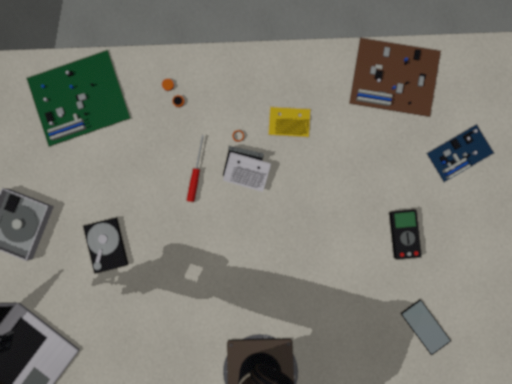

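View pics/wrist0.png

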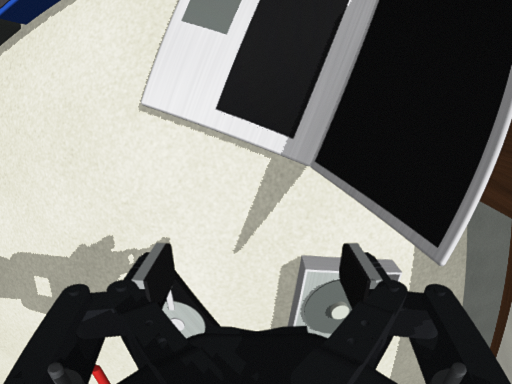

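```bash
cat > h.py <<'E'
import numpy as np, cv2
from plant import *
from scipy.spatial.transform import Rotation as Rn
def ray(c,px,name):
    K=c["intrinsics"];u=np.array(px,float);a=(u[0]-K[0,2])/K[0,0];b=(u[1]-K[1,2])/K[1,1]
    if name=="wrist":
        r=np.hypot(a,b);d=np.array([np.sin(r)*a/r,np.sin(r)*b/r,np.cos(r)]) if r>1e-9 else np.array([0,0,1.])
    else: d=np.array([a,b,1])
    R=c["R"];return -R.T@c["t"],R.T@d
def onz(c,px,z,name):
    o,d=ray(c,px,name);return o+d*(z-o[2])/d[2]
def proj(c,X,name):
    p=c["R"]@np.array(X)+c["t"];K=c["intrinsics"]
    if name=="wrist":
        r=np.hypot(p[0],p[1]);th=np.arctan2(r,p[2]);q=p[:2]/r*th
    else:q=p[:2]/p[2]
    return np.array([K[0,0]*q[0]+K[0,2],K[1,1]*q[1]+K[1,2]])
E
python3 - <<'E'
from h import *
a=cv2.imread("pics/top0.png")[105:225,165:325];cv2.imwrite("pics/tc0.png",cv2.resize(a,None,fx=5,fy=5,interpolation=cv2.INTER_CUBIC))
a=cv2.imread("pics/scene0.png")[170:280,160:330];cv2.imwrite("pics/sc0.png",cv2.resize(a,None,fx=4.7,fy=4.7,interpolation=cv2.INTER_CUBIC))
c=read_camera("top")
for n,p,z in [("hs",(248,170),.03),("hsTL",(229,150),.03),("TR",(270,157),.03),("BR",(265,190),.024),("BL",(224,181),.024),("cap",(239,135),.0),("drvtip",(205,136),0),("drvend",(191,201),0.01)]:print(n,onz(c,p,z,"top"))
s=get_state();R=Rn.from_quat(s['tcp_rot']).as_matrix();print(R);cw=read_camera("wrist");print("cam in tcp",R.T@(-cw["R"].T@cw["t"]-s['eef_pos']), (cw["R"]@R).T)
E
```

```text
hs [0.58323389 0.01795903 0.03      ]
hsTL [0.64279143 0.07126541 0.03      ]
TR [ 0.61888863 -0.04651436  0.03      ]
BR [ 0.52434328 -0.02944949  0.024     ]
BL [0.55385804 0.08853321 0.024     ]
cap [0.69018105 0.04225333 0.        ]
drvtip [0.69040391 0.14310388 0.        ]
drvend [0.49884704 0.18791898 0.01      ]
[[ 2.96265368e-01  9.55105421e-01 -6.83618013e-04]
 [ 9.55104428e-01 -2.96266060e-01 -1.39782034e-03]
 [-1.53759860e-03 -2.38800834e-04 -9.99998789e-01]]
cam in tcp [ 0.00087639 -0.07457737  0.03061213] [[ 9.99999970e-01 -1.69678046e-04  1.75510500e-04]
 [ 1.11032436e-04  9.56416040e-01  2.92007441e-01]
 [-2.17408309e-04 -2.92007412e-01  9.56416031e-01]]
```

View pics/tc0.png

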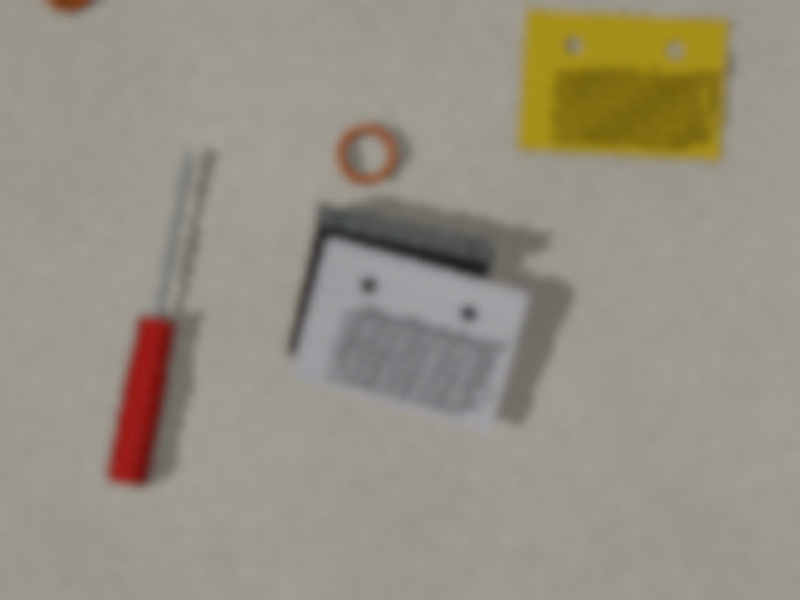

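View pics/sc0.png

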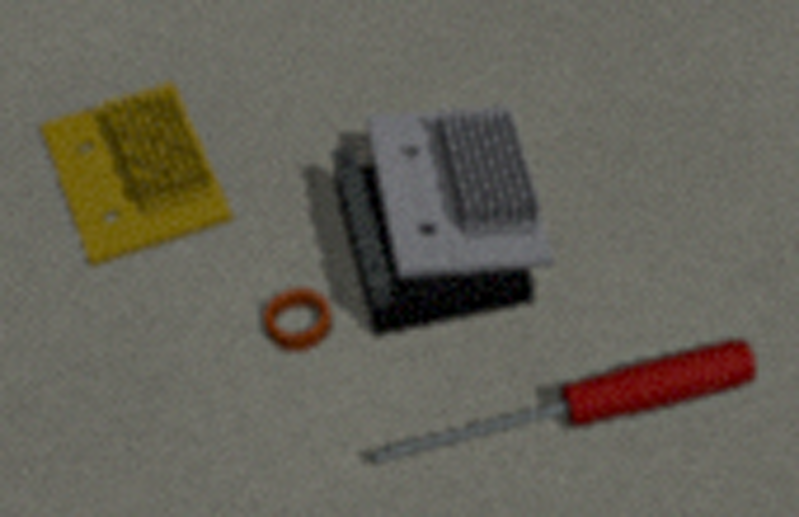

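Candidates for "heatsink" in the top view: the silver finned plate at (248,170), on the black block with the grey fence, and the yellow look-alike at (290,121). The close crops show the silver one riding askew on the jig, so that is the one I'll push. Next I move the wrist camera above it.

```bash
python3 -m jog '[{"x":-24,"y":30},{"x":-24,"y":30},{"x":-24,"y":30},{"x":-24,"y":30},{"x":-24,"y":30},{"x":-24,"y":30},{"x":-24,"y":30},{"x":-24,"y":30}]'; python3 -m jog '[{"x":-24,"y":30,"z":5},{"x":-24,"y":30,"z":5},{"x":-24,"y":30,"z":5},{"x":-24,"y":30,"z":5},{"x":-24,"y":30,"z":5},{"x":-24,"y":30,"z":5},{"x":-24,"y":30,"z":5},{"x":-24,"y":30,"z":5}]'
```

```text
$[0]: bad value
$[0]: bad value
```

```bash
python3 -m jog '[{"grip":0,"x":-24,"y":30,"z":0,"rx":0,"ry":0,"rz":0}]'
```

```text
time: 0.33
eef_pos: [0.2191, 0.6152, 0.404]
tcp_rot: [0.804, 0.595, -0.0, -0.001]
contact_force: [0.9, -0.2, 0.9]
opening: 0.999
```

```bash
python3 -m jog '[{"grip":0,"x":-24,"y":30,"z":0,"rx":0,"ry":0,"rz":0},{"grip":0,"x":-24,"y":30,"z":0,"rx":0,"ry":0,"rz":0},{"grip":0,"x":-24,"y":30,"z":0,"rx":0,"ry":0,"rz":0},{"grip":0,"x":-24,"y":30,"z":0,"rx":0,"ry":0,"rz":0},{"grip":0,"x":-24,"y":30,"z":0,"rx":0,"ry":0,"rz":0},{"grip":0,"x":-24,"y":30,"z":0,"rx":0,"ry":0,"rz":0},{"grip":0,"x":-24,"y":30,"z":0,"rx":0,"ry":0,"rz":0},{"grip":0,"x":-24,"y":30,"z":0,"rx":0,"ry":0,"rz":0}]'; python3 -m jog '[{"grip":0,"x":-24,"y":30,"z":5,"rx":0,"ry":0,"rz":0},{"grip":0,"x":-24,"y":30,"z":5,"rx":0,"ry":0,"rz":0},{"grip":0,"x":-24,"y":30,"z":5,"rx":0,"ry":0,"rz":0},{"grip":0,"x":-24,"y":30,"z":5,"rx":0,"ry":0,"rz":0},{"grip":0,"x":-24,"y":30,"z":5,"rx":0,"ry":0,"rz":0},{"grip":0,"x":-24,"y":30,"z":5,"rx":0,"ry":0,"rz":0},{"grip":0,"x":-24,"y":30,"z":5,"rx":0,"ry":0,"rz":0},{"grip":0,"x":-24,"y":30,"z":5,"rx":0,"ry":0,"rz":0}]'
```

```text
time: 1.0
eef_pos: [0.3944, 0.3567, 0.4048]
tcp_rot: [0.805, 0.593, 0.0, 0.0]
contact_force: [1.3, 0.2, -0.6]
opening: 1.0
time: 1.67
eef_pos: [0.5669, 0.1021, 0.3646]
tcp_rot: [0.805, 0.593, 0.0, 0.0]
contact_force: [-0.1, 0.4, 0.3]
opening: 0.996
```

```bash
python3 -m jog '[{"grip":0,"x":-20,"y":26,"z":5,"rx":0,"ry":0,"rz":0},{"grip":0,"x":-20,"y":26,"z":5,"rx":0,"ry":0,"rz":0},{"grip":0,"x":-20,"y":26,"z":5,"rx":0,"ry":0,"rz":0},{"grip":0,"x":0,"y":0,"z":0,"rx":0,"ry":0,"rz":0}]'; python3 - <<'E'
from h import *
c=read_camera("wrist");cv2.imwrite("pics/w1.png",c["frame"][:,:,::-1]);np.savez("w1.npz",**c)
cv2.imwrite("pics/w1c.png",cv2.resize(c["frame"][40:290,120:400,::-1],None,fx=2.4,fy=2.4,interpolation=cv2.INTER_CUBIC))
E
```

```text
time: 2.0
eef_pos: [0.6249, 0.0189, 0.3485]
tcp_rot: [0.806, 0.591, -0.0, 0.001]
contact_force: [-0.3, -0.3, -0.2]
opening: 0.997
```

View pics/w1.png

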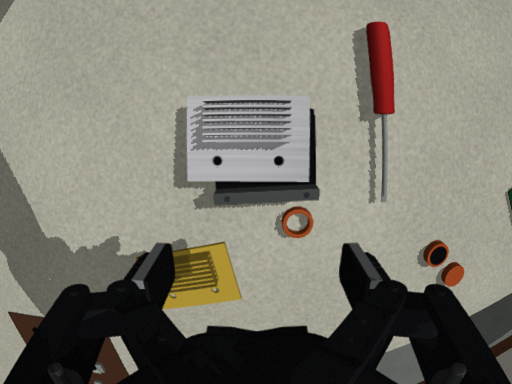

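View pics/w1c.png

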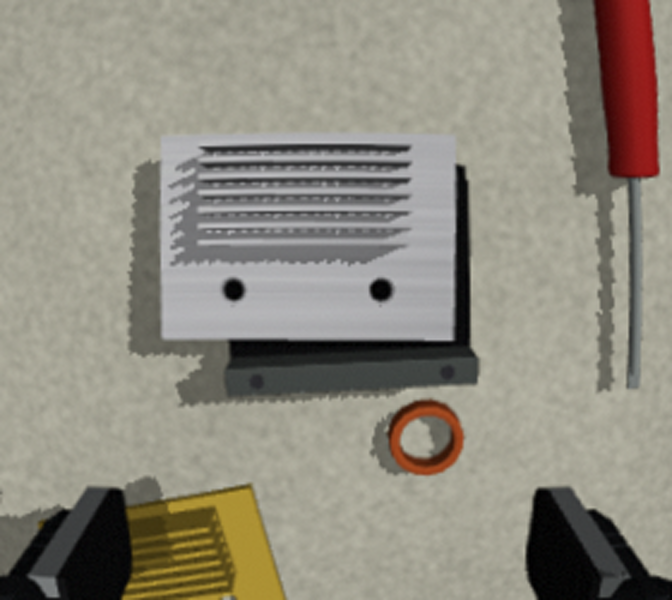

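```bash
python3 - <<'E'
from h import *
f=cv2.imread("pics/w1.png")[165:215,170:330]
g=np.clip(f.astype(float)*2.0,0,255).astype(np.uint8)
cv2.imwrite("pics/w1f.png",cv2.resize(g,None,fx=5,fy=8,interpolation=cv2.INTER_CUBIC))
# flange mask
a=cv2.imread("pics/w1.png");h=cv2.cvtColor(a,cv2.COLOR_BGR2HSV)
print(a[150:205:1,250].tolist())
E
```

```text
[[178, 174, 175], [176, 173, 174], [176, 174, 174], [174, 173, 174], [177, 175, 174], [181, 179, 177], [184, 182, 183], [181, 178, 178], [175, 171, 172], [171, 170, 170], [170, 167, 168], [171, 168, 169], [176, 174, 173], [176, 174, 173], [175, 173, 172], [175, 174, 173], [178, 175, 175], [180, 177, 177], [179, 177, 177], [182, 180, 181], [181, 180, 178], [180, 177, 178], [180, 179, 179], [176, 174, 174], [175, 172, 173], [172, 169, 170], [172, 170, 170], [174, 172, 171], [176, 173, 173], [177, 173, 175], [168, 166, 166], [119, 116, 115], [24, 24, 24], [7, 5, 6], [13, 12, 13], [14, 15, 13], [18, 17, 18], [26, 25, 25], [32, 34, 32], [34, 35, 33], [34, 34, 31], [46, 46, 44], [64, 67, 63], [68, 72, 68], [67, 69, 65], [68, 70, 66], [67, 69, 64], [66, 68, 64], [67, 69, 64], [65, 68, 64], [66, 68, 64], [66, 69, 65], [67, 69, 66], [70, 78, 76], [91, 101, 102]]
```

View pics/w1f.png

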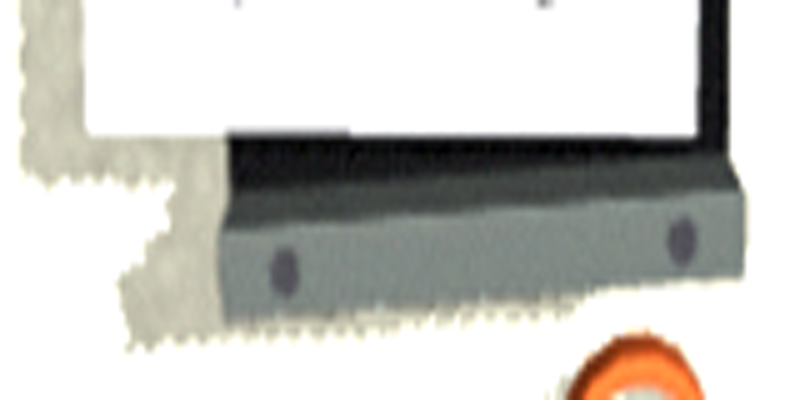

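```bash
python3 - <<'E'
from h import *
c=dict(np.load("w1.npz"));W=lambda p,z:onz(c,p,z,"wrist")
L=W((318.4,188.75),.042);Rr=W((214.4,194.0),.042)
print("fence",L,Rr,np.linalg.norm(L-Rr))
d=(L-Rr)[:2];d/=np.linalg.norm(d);yaw=np.arctan2(-d[0],d[1]);ex=np.array([np.cos(yaw),np.sin(yaw)]);ey=d
m=(L+Rr)[:2]/2;o=m-ex*.0427;print("yaw",yaw,"origin",o)
J=lambda p:np.round(1e3*np.array([(p[:2]-o)@ex,(p[:2]-o)@ey]),1)
P={}
for n,p,z in [("frR",(187.5,96.2),.029),("frL",(310,96.2),.029),("faR",(187.5,180.8),.039),("faL",(310,181.7),.039),("hR",(217.2,160.6),.0365),("hL",(278.7,160.8),.0365),("blkL",(315.6,183),.024)]:
    P[n]=W(p,z);print(n,P[n],J(P[n]))
for a,b in(("frR","frL"),("faR","faL"),("frR","faR"),("frL","faL"),("hR","hL")):print(a,b,np.linalg.norm(P[a]-P[b]))
s=get_state();R=Rn.from_quat(s['tcp_rot']).as_matrix();print("tool x yaw vs jig y",np.arctan2(-R[0,0],R[1,0]),s['eef_pos'])
E
```

```text
fence [0.64818226 0.07547848 0.042     ] [ 0.62272757 -0.02322663  0.042     ] 0.10193449204097521
yaw -0.2523870336076575 origin [0.59410769 0.0367888 ]
frR [ 0.52395407 -0.01922995  0.029     ] [-53.9 -71.8]
frL [0.56031672 0.09370156 0.029     ] [-46.9  46.7]
faR [ 0.60252657 -0.04509673  0.039     ] [ 28.6 -77.2]
faL [0.63969906 0.06954039 0.039     ] [36.  43.1]
hR [ 0.59307121 -0.01055703  0.0365    ] [ 10.8 -46.1]
hL [0.61122828 0.04596688 0.0365    ] [14.3 13.2]
blkL [0.64741117 0.07632823 0.024     ] [41.7 51.6]
frR frL 0.1186413397423097
faR faL 0.1205133360022288
frR faR 0.08332303604334435
frL faL 0.08357821591478483
hR hL 0.05936860845706966
tool x yaw vs jig y -0.30469692025112255 [0.62387689 0.0209208  0.34872816]
```

```bash
python3 -m jog '[{"grip":0,"x":-2,"y":-30,"z":10,"rx":0,"ry":0,"rz":-3},{"grip":0,"x":-2,"y":-30,"z":10,"rx":0,"ry":0,"rz":0},{"grip":0,"x":-2,"y":-30,"z":10,"rx":0,"ry":0,"rz":0},{"grip":0,"x":-2,"y":-30,"z":10,"rx":0,"ry":0,"rz":0},{"grip":0,"x":0,"y":0,"z":30,"rx":0,"ry":0,"rz":0},{"grip":0,"x":0,"y":0,"z":30,"rx":0,"ry":0,"rz":0},{"grip":0,"x":0,"y":0,"z":30,"rx":0,"ry":0,"rz":0},{"grip":0,"x":0,"y":0,"z":28,"rx":0,"ry":0,"rz":0}]';cat >> h.py <<'E'
O=np.array([0.59410769,0.0367888]);YAW=-.2524;EX=np.array([np.cos(YAW),np.sin(YAW)]);EY=np.array([-np.sin(YAW),np.cos(YAW)])
J=lambda p:np.round(1e3*np.array([(p[:2]-O)@EX,(p[:2]-O)@EY]),1)
def st():
    s=get_state();R=Rn.from_quat(s['tcp_rot']).as_matrix();f=s['contact_force']
    print("t",round(s['time'],2),"tcp jig",J(s['eef_pos']),"z",round(s['eef_pos'][2]*1e3,1),"toolx-jigy deg",np.round(np.degrees(np.arctan2(-R[0,0],R[1,0])-YAW),2),"F jig",np.round([f[:2]@EX,f[:2]@EY,f[2]],1),"q6",np.round(s['qpos'][5],2),"tiltz",np.round(R[:2,2],4))
E
python3 - <<'E'
from h import *
st()
for n in("top","scene"):
    c=read_camera(n);a=c["frame"][:,:,::-1];a=a[105:225,165:325] if n=="top" else a[150:280,150:330]
    cv2.imwrite(f"pics/{n}2.png",cv2.resize(a,None,fx=4,fy=4,interpolation=cv2.INTER_CUBIC))
E
```

```text
time: 2.72
eef_pos: [0.504, 0.0479, 0.1911]
tcp_rot: [0.789, 0.615, 0.0, 0.0]
contact_force: [-0.3, 0.3, 0.3]
opening: 1.004
t 2.72 tcp jig [-90.1 -11.7] z 191.1 toolx-jigy deg 0.3 F jig [-0.4  0.2  0.3] q6 -1.43 tiltz [0.0009 0.0002]
```

View pics/scene2.png

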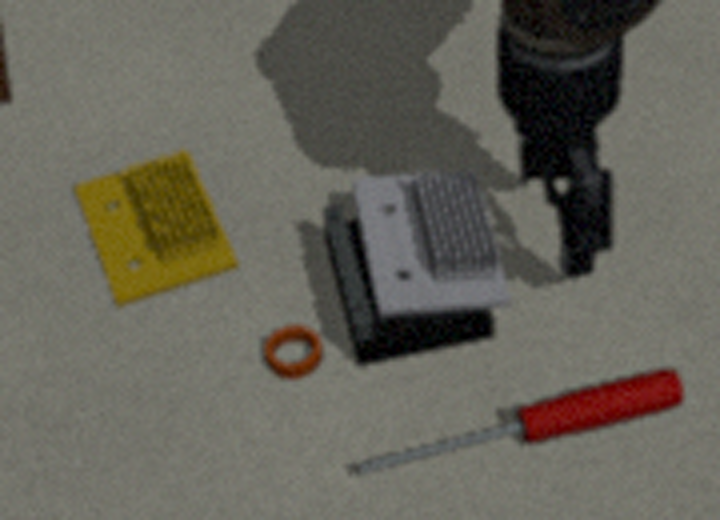

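```bash
python3 -m jog '[{"grip":0,"x":-3,"y":2,"z":10,"rx":0,"ry":0,"rz":0},{"grip":0,"x":0,"y":0,"z":9,"rx":0,"ry":0,"rz":0},{"grip":0,"x":0,"y":6,"z":0,"rx":0,"ry":0,"rz":0},{"grip":0,"x":0,"y":6,"z":0,"rx":0,"ry":0,"rz":0},{"grip":0,"x":0,"y":4,"z":0,"rx":0,"ry":0,"rz":0},{"grip":0,"x":0,"y":0,"z":0,"rx":0,"ry":0,"rz":0}]';python3 -c "
from h import *
st()";  python3 -m jog '[{"grip":0,"x":0,"y":3,"z":0,"rx":0,"ry":0,"rz":0},{"grip":0,"x":0,"y":3,"z":0,"rx":0,"ry":0,"rz":0},{"grip":0,"x":0,"y":2,"z":0,"rx":0,"ry":0,"rz":0},{"grip":0,"x":0,"y":2,"z":0,"rx":0,"ry":0,"rz":0}]';python3 -c "
from h import *
st()"
```

```text
time: 3.32
eef_pos: [0.5234, 0.039, 0.1742]
tcp_rot: [0.789, 0.614, 0.001, 0.001]
contact_force: [-0.4, 0.1, 0.2]
opening: 0.998
t 3.32 tcp jig [-69.  -15.5] z 174.2 toolx-jigy deg 0.21 F jig [-0.4 -0.   0.2] q6 -1.44 tiltz [ 0.0038 -0.0005]
time: 3.65
eef_pos: [0.5313, 0.0369, 0.1727]
tcp_rot: [0.789, 0.614, -0.0, -0.0]
contact_force: [-2.0, 0.0, 0.4]
opening: 0.999
t 3.65 tcp jig [-60.8 -15.5] z 172.7 toolx-jigy deg 0.22 F jig [-1.9 -0.5  0.4] q6 -1.44 tiltz [-0.001   0.0001]
```

Contact force is about 2 N on the first finger. I continue gently towards the fence.

```bash
python3 -m jog '[{"grip":0,"x":0,"y":2,"z":0,"rx":0,"ry":0,"rz":0},{"grip":0,"x":0,"y":2,"z":0,"rx":0,"ry":0,"rz":0},{"grip":0,"x":0,"y":1,"z":0,"rx":0,"ry":0,"rz":0}]';python3 -c "
from h import *
st()";  python3 -m jog '[{"grip":0,"x":0,"y":1,"z":0,"rx":0,"ry":0,"rz":0},{"grip":0,"x":0,"y":1,"z":0,"rx":0,"ry":0,"rz":0}]';python3 -c "
from h import *
st()
c=read_camera('wrist');cv2.imwrite('pics/w3.png',c['frame'][:,:,::-1])"
```

```text
time: 3.9
eef_pos: [0.5361, 0.0358, 0.1726]
tcp_rot: [0.789, 0.614, -0.0, -0.0]
contact_force: [-2.8, 0.8, 1.5]
opening: 0.999
t 3.9 tcp jig [-55.9 -15.4] z 172.6 toolx-jigy deg 0.23 F jig [-2.9  0.1  1.5] q6 -1.44 tiltz [-0.001   0.0002]
time: 4.07
eef_pos: [0.5381, 0.0354, 0.1726]
tcp_rot: [0.789, 0.614, -0.0, -0.0]
contact_force: [-1.3, 0.8, 1.7]
opening: 1.001
t 4.07 tcp jig [-53.9 -15.4] z 172.6 toolx-jigy deg 0.24 F jig [-1.5  0.5  1.7] q6 -1.45 tiltz [-0.0007  0.0001]
```

View pics/w3.png

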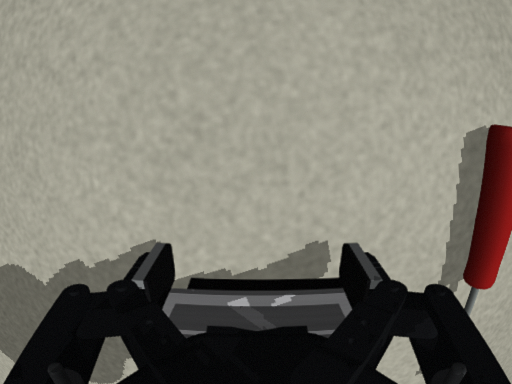

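```bash
python3 -m jog '[{"grip":0,"x":0,"y":1,"z":0,"rx":0,"ry":0,"rz":0},{"grip":0,"x":0,"y":0,"z":0,"rx":0,"ry":0,"rz":0}]';python3 -c "
from h import *
st()";  python3 -m jog '[{"grip":0,"x":0,"y":1,"z":0,"rx":0,"ry":0,"rz":0},{"grip":0,"x":0,"y":0,"z":0,"rx":0,"ry":0,"rz":0}]';python3 -c "
from h import *
st()
a=read_camera('top')['frame'][105:225,165:325,::-1]
cv2.imwrite('pics/top4.png',cv2.resize(a,None,fx=5,fy=5,interpolation=cv2.INTER_CUBIC))
a=read_camera('scene')['frame'][170:280,160:330,::-1]
cv2.imwrite('pics/scene4.png',cv2.resize(a,None,fx=4.7,fy=4.7,interpolation=cv2.INTER_CUBIC))"
```

```text
time: 4.28
eef_pos: [0.5392, 0.035, 0.1727]
tcp_rot: [0.789, 0.614, 0.0, -0.0]
contact_force: [-1.5, 0.7, 0.9]
opening: 0.998
t 4.28 tcp jig [-52.8 -15.4] z 172.7 toolx-jigy deg 0.22 F jig [-1.6  0.3  0.9] q6 -1.45 tiltz [0. 0.]
time: 4.45
eef_pos: [0.5397, 0.0349, 0.1725]
tcp_rot: [0.789, 0.614, -0.001, -0.001]
contact_force: [-4.8, 2.0, 2.5]
opening: 0.996
t 4.45 tcp jig [-52.2 -15.4] z 172.5 toolx-jigy deg 0.22 F jig [-5.1  0.8  2.5] q6 -1.45 tiltz [-0.0022  0.0005]
```

View pics/scene4.png

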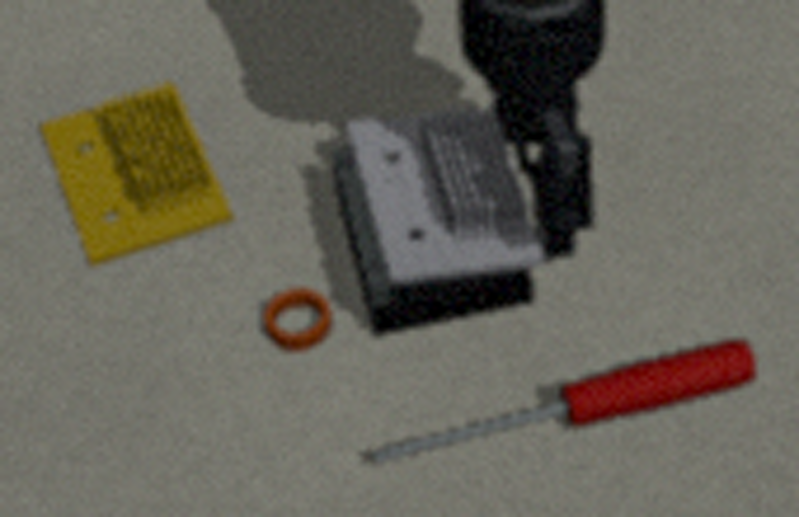

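```bash
python3 -m jog '[{"grip":0,"x":0,"y":-10,"z":0,"rx":0,"ry":0,"rz":0},{"grip":0,"x":0,"y":-10,"z":0,"rx":0,"ry":0,"rz":0},{"grip":0,"x":0,"y":0,"z":-30,"rx":0,"ry":0,"rz":0},{"grip":0,"x":0,"y":0,"z":-30,"rx":0,"ry":0,"rz":0},{"grip":0,"x":0,"y":0,"z":-25,"rx":0,"ry":0,"rz":0},{"grip":0.5,"x":-33,"y":24,"z":0,"rx":0,"ry":0,"rz":0},{"grip":0.5,"x":-33,"y":24,"z":0,"rx":0,"ry":0,"rz":0},{"grip":0.5,"x":-31,"y":24,"z":0,"rx":0,"ry":0,"rz":0}]';python3 -c "
from h import *
st()";python3 -m jog '[{"grip":0.5,"x":0,"y":0,"z":0,"rx":0,"ry":0,"rz":7},{"grip":0.5,"x":0,"y":0,"z":0,"rx":0,"ry":0,"rz":7},{"grip":0.5,"x":0,"y":0,"z":0,"rx":0,"ry":0,"rz":7},{"grip":0.5,"x":0,"y":0,"z":0,"rx":0,"ry":0,"rz":7},{"grip":0.5,"x":0,"y":0,"z":0,"rx":0,"ry":0,"rz":7},{"grip":0.5,"x":0,"y":0,"z":0,"rx":0,"ry":0,"rz":7},{"grip":0.5,"x":0,"y":0,"z":0,"rx":0,"ry":0,"rz":7},{"grip":0.5,"x":0,"y":0,"z":0,"rx":0,"ry":0,"rz":7}]'
python3 -m jog '[{"grip":0.5,"x":0,"y":0,"z":0,"rx":0,"ry":0,"rz":7},{"grip":0.5,"x":0,"y":0,"z":0,"rx":0,"ry":0,"rz":7},{"grip":0.5,"x":0,"y":0,"z":0,"rx":0,"ry":0,"rz":7},{"grip":0.5,"x":0,"y":0,"z":0,"rx":0,"ry":0,"rz":7},{"grip":0.5,"x":0,"y":0,"z":0,"rx":0,"ry":0,"rz":6.2},{"grip":0.5,"x":0,"y":0,"z":0,"rx":0,"ry":0,"rz":0}]';python3 -c "
from h import *
st();c=read_camera('wrist');cv2.imwrite('pics/w5.png',c['frame'][:,:,::-1]);np.savez('w5.npz',**c)"
```

```text
time: 5.22
eef_pos: [0.5667, -0.0728, 0.2591]
tcp_rot: [0.789, 0.615, 0.001, 0.002]
contact_force: [1.4, 0.4, 0.1]
opening: 0.606
t 5.22 tcp jig [   0.8 -113. ] z 259.1 toolx-jigy deg 0.33 F jig [1.2 0.7 0.1] q6 -1.63 tiltz [ 0.0041 -0.0016]
time: 5.88
eef_pos: [0.5662, -0.0719, 0.2578]
tcp_rot: [0.986, 0.169, 0.001, 0.001]
contact_force: [-0.2, 0.2, 0.4]
opening: 0.501
time: 6.38
eef_pos: [0.5662, -0.0719, 0.2578]
tcp_rot: [0.992, -0.127, 0.001, 0.0]
contact_force: [-0.2, 0.1, -0.0]
opening: 0.502
t 6.38 tcp jig [ 1.000e-01 -1.122e+02] z 257.8 toolx-jigy deg -90.08 F jig [-0.2  0.1 -0. ] q6 -0.05 tiltz [ 0.0015 -0.0006]
```

View pics/w5.png

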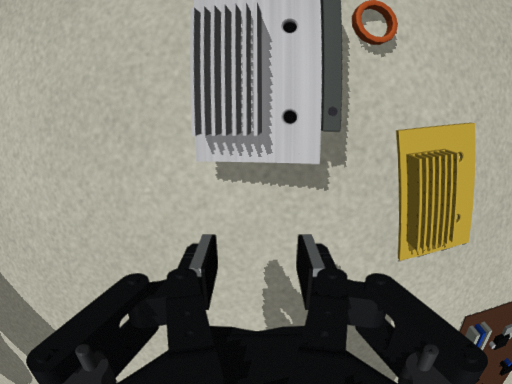

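```bash
python3 - <<'E'
from h import *
c=dict(np.load("w5.npz"))
for n,p,z in[("hL",(289.7,26),.036),("hR",(289.7,116.5),.036),("frR",(196,161),.029),("faR",(321,164),.039),("fenceR",(322.5,131),.042)]:print(n,J(onz(c,p,z,"wrist")))
E
```

```text
hL [21.5 15.7]
hR [ 21.6 -44. ]
frR [-41.1 -74.2]
faR [ 42.6 -74.4]
fenceR [ 42.  -52.4]
```

```bash
python3 -m jog '[{"grip":0.5,"x":0,"y":0,"z":30,"rx":0,"ry":0,"rz":0},{"grip":0.5,"x":0,"y":0,"z":30,"rx":0,"ry":0,"rz":0},{"grip":0.5,"x":0,"y":0,"z":18,"rx":0,"ry":0,"rz":0},{"grip":0.5,"x":0,"y":-8,"z":0,"rx":0,"ry":0,"rz":0},{"grip":0.5,"x":0,"y":-8,"z":0,"rx":0,"ry":0,"rz":0},{"grip":0.5,"x":0,"y":-5,"z":0,"rx":0,"ry":0,"rz":0},{"grip":0.5,"x":0,"y":-3,"z":0,"rx":0,"ry":0,"rz":0},{"grip":0.5,"x":0,"y":0,"z":0,"rx":0,"ry":0,"rz":0}]';python3 -c "
from h import *
st()";python3 -m jog '[{"grip":0.5,"x":0,"y":-2,"z":0,"rx":0,"ry":0,"rz":0},{"grip":0.5,"x":0,"y":-2,"z":0,"rx":0,"ry":0,"rz":0},{"grip":0.5,"x":0,"y":-2,"z":0,"rx":0,"ry":0,"rz":0}]';python3 -c "
from h import *
st();c=read_camera('wrist');cv2.imwrite('pics/w6.png',c['frame'][:,:,::-1])"
```

```text
time: 7.1
eef_pos: [0.5736, -0.048, 0.1817]
tcp_rot: [0.992, -0.125, 0.002, 0.0]
contact_force: [0.0, -0.7, -0.1]
opening: 0.498
t 7.1 tcp jig [  1.3 -87.2] z 181.7 toolx-jigy deg -89.86 F jig [ 0.2 -0.7 -0.1] q6 -0.01 tiltz [ 0.0036 -0.0009]
time: 7.35
eef_pos: [0.5743, -0.0432, 0.1804]
tcp_rot: [0.992, -0.125, 0.0, 0.0]
contact_force: [-0.1, -1.6, 1.3]
opening: 0.505
t 7.35 tcp jig [  0.8 -82.4] z 180.4 toolx-jigy deg -89.95 F jig [ 0.3 -1.6  1.3] q6 0.0 tiltz [ 0.0008 -0.0008]
```

View pics/w6.png

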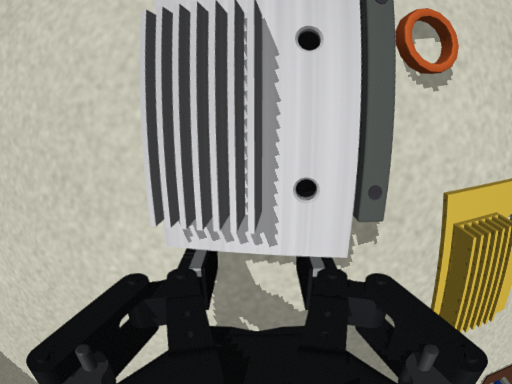

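Both fingers are on the right edge at about 1.6 N, and the plate is still parallel to the fence. I keep going left.

```bash
python3 -m jog '[{"grip":0.5,"x":0,"y":-2,"z":0,"rx":0,"ry":0,"rz":0},{"grip":0.5,"x":0,"y":-2,"z":0,"rx":0,"ry":0,"rz":0},{"grip":0.5,"x":0,"y":-2,"z":0,"rx":0,"ry":0,"rz":0},{"grip":0.5,"x":0,"y":-1,"z":0,"rx":0,"ry":0,"rz":0}]';python3 -c "
from h import *
st()";python3 -m jog '[{"grip":0.5,"x":0,"y":-1,"z":0,"rx":0,"ry":0,"rz":0},{"grip":0.5,"x":0,"y":-1,"z":0,"rx":0,"ry":0,"rz":0}]';python3 -c "
from h import *
st();c=read_camera('wrist');cv2.imwrite('pics/w7.png',c['frame'][:,:,::-1])"
```

```text
time: 7.73
eef_pos: [0.5759, -0.0359, 0.1796]
tcp_rot: [0.992, -0.126, 0.0, -0.0]
contact_force: [0.1, -0.2, 0.1]
opening: 0.499
t 7.73 tcp jig [  0.5 -74.9] z 179.6 toolx-jigy deg -89.99 F jig [ 0.2 -0.2  0.1] q6 0.01 tiltz [0.0002 0.0005]
time: 7.9
eef_pos: [0.5763, -0.0341, 0.1796]
tcp_rot: [0.992, -0.125, -0.0, 0.0]
contact_force: [-1.0, -0.9, -0.5]
opening: 0.498
t 7.9 tcp jig [  0.4 -73.1] z 179.6 toolx-jigy deg -89.95 F jig [-0.7 -1.2 -0.5] q6 0.02 tiltz [-0.0006 -0.0001]
```

View pics/w7.png

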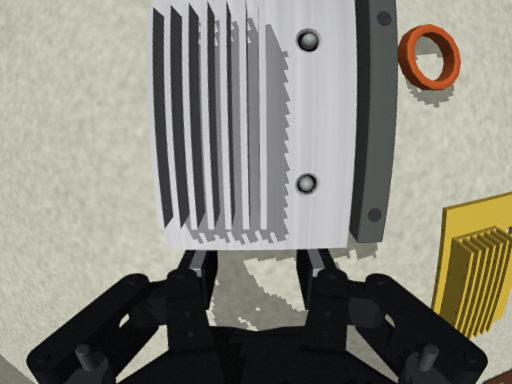

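Both steel pins now show in the holes, at about (308,40) and (306,184), and the plate looks flat. I push 1 mm more to feel the stop, then back off and look.

```bash
python3 -m jog '[{"grip":0.5,"x":0,"y":-1,"z":0,"rx":0,"ry":0,"rz":0},{"grip":0.5,"x":0,"y":0,"z":0,"rx":0,"ry":0,"rz":0}]';python3 -c "
from h import *
st()";python3 -m jog '[{"grip":0.5,"x":0,"y":10,"z":0,"rx":0,"ry":0,"rz":0},{"grip":0.5,"x":0,"y":20,"z":0,"rx":0,"ry":0,"rz":0},{"grip":0.5,"x":0,"y":10,"z":-30,"rx":0,"ry":0,"rz":0},{"grip":0.5,"x":0,"y":0,"z":-40,"rx":0,"ry":0,"rz":0},{"grip":0.5,"x":0,"y":0,"z":-40,"rx":0,"ry":0,"rz":0},{"grip":0.5,"x":0,"y":0,"z":-40,"rx":0,"ry":0,"rz":0},{"grip":0.5,"x":0,"y":0,"z":0,"rx":0,"ry":0,"rz":0},{"grip":0.5,"x":0,"y":0,"z":0,"rx":0,"ry":0,"rz":0}]';python3 -c "
from h import *
st();c=read_camera('wrist');cv2.imwrite('pics/w8.png',c['frame'][:,:,::-1]);np.savez('w8.npz',**c)
cv2.imwrite('pics/w8c.png',cv2.resize(c['frame'][0:200,150:400,::-1],None,fx=3,fy=3,interpolation=cv2.INTER_CUBIC))
a=read_camera('scene')['frame'][170:280,160:330,::-1]
cv2.imwrite('pics/scene8.png',cv2.resize(a,None,fx=4.7,fy=4.7,interpolation=cv2.INTER_CUBIC))"
```

```text
time: 8.12
eef_pos: [0.5765, -0.0332, 0.1796]
tcp_rot: [0.992, -0.126, -0.0, -0.0]
contact_force: [-0.1, -0.1, 0.2]
opening: 0.5
t 8.12 tcp jig [  0.4 -72.1] z 179.6 toolx-jigy deg -89.97 F jig [-0.1 -0.1  0.2] q6 0.02 tiltz [-0.0004  0.0002]
time: 8.78
eef_pos: [0.5675, -0.0729, 0.3339]
tcp_rot: [0.992, -0.126, 0.004, 0.001]
contact_force: [0.0, 0.2, -0.8]
opening: 0.497
t 8.78 tcp jig [   1.6 -112.8] z 333.9 toolx-jigy deg -90.0 F jig [-0.   0.2 -0.8] q6 -0.05 tiltz [ 0.0081 -0.0023]
```

View pics/w8c.png

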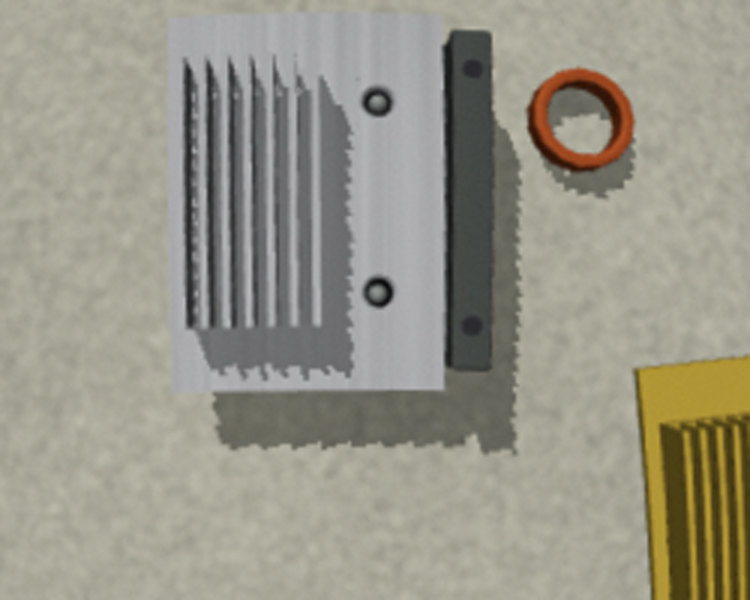

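View pics/scene8.png

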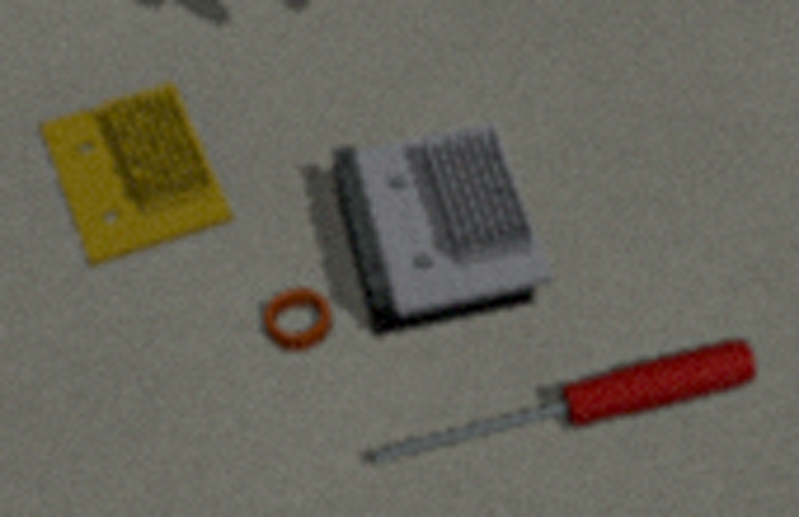

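```bash
python3 - <<'E'
from h import *
c=dict(np.load("w8.npz"));g=cv2.cvtColor(c["frame"],cv2.COLOR_RGB2GRAY)
W=lambda p,z:onz(c,p,z,"wrist")
Q={n:W(p,.029) for n,p in dict(frL=(206,6),frR=(207.7,130),faL=(298,4.7),faR=(298.3,129.3)).items()}
for n in Q:print(n,J(Q[n]))
for a,b in(("frL","frR"),("faL","faR"),("frL","faL"),("frR","faR")):print(a,b,np.linalg.norm(Q[a]-Q[b])*1e3)
for n,y,p in(("L",30,(276,34)),("R",-30,(276,97.5))):
    x0,y0=int(p[0])-10,int(p[1])-10;k=g[y0:y0+20,x0:x0+20]
    _,th=cv2.threshold(k,125,255,cv2.THRESH_BINARY_INV)
    cs,_=cv2.findContours(th,cv2.RETR_EXTERNAL,cv2.CHAIN_APPROX_NONE);q=max(cs,key=cv2.contourArea)
    (u,v),r=cv2.minEnclosingCircle(q);e=W((u+x0,v+y0),.029)
    print(n,"hole",(u+x0,v+y0),r,J(e),"pin pred px",proj(c,np.r_[O+.022*EX+y/1e3*EY,.031],"wrist"))
a=c["frame"][20:110,255:300,::-1];cv2.imwrite("pics/w8h.png",cv2.resize(a,None,fx=6.5,fy=6.5,interpolation=cv2.INTER_CUBIC))
E
```

```text
frL [-42.5  59.2]
frR [-41.2 -59.9]
faL [42.2 60.2]
faR [ 42.7 -59.4]
frL frR 119.0452461495109
faL faR 119.62706265986827
frL faL 84.70968784930965
frR faR 83.84140012199097
L hole (275.30000019073486, 33.5) 5.323632717132568 [21.  30.2] pin pred px [276.51373898  33.20165918]
R hole (275.72033882141113, 96.82203388214111) 5.333847999572754 [ 21.5 -29.7] pin pred px [276.48532892  97.14268927]
```

View pics/w8h.png

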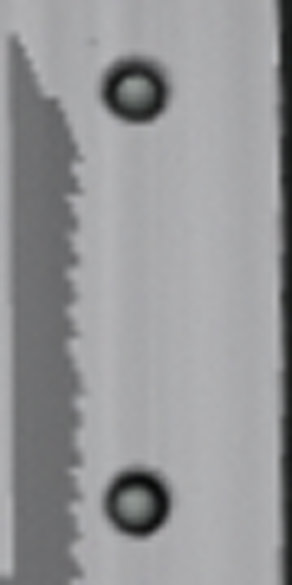

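```bash
python3 -m jog '[{"grip":0.5,"x":0,"y":0,"z":0,"rx":0,"ry":0,"rz":0},{"grip":0.5,"x":0,"y":0,"z":0,"rx":0,"ry":0,"rz":0},{"grip":0.5,"x":0,"y":0,"z":0,"rx":0,"ry":0,"rz":0}]'; python3 -c "
from plant import *
print(sign_off())"
```

```text
time: 9.13
eef_pos: [0.5662, -0.072, 0.3279]
tcp_rot: [0.992, -0.126, -0.002, -0.0]
contact_force: [-0.5, -0.6, 0.1]
opening: 0.5
the job is handed in; nothing more can be done
None
```

The heatsink is seated on the jig with both holes over the pins. The job was handed in at about 9.1 s; no verdict is reported.

**What I did:** With the open fingers I pushed the front edge until the plate was square against the fence; the force then rose to about 5 N. I turned the hand 90° and, with both fingers on the right edge, pushed the plate about 14 mm to the left until it dropped. Then I withdrew the hand.

**Last checks** (wrist and scene pictures, jig frame):
- **Holes:** the centres measured (21.0, 30.2) and (21.5, -29.7) mm, against pins at (22, ±30) mm. Both pin tips show centred in their holes.
- **Flatness:** the flange corners at the seated height gave 119.0 and 119.6 mm by 84.7 and 83.8 mm, against the true 120 by 84 mm. This fits a plate lying flat.
- **Bystanders:** the ring and the screwdriver were at the same pixels as before. I did not look again at the hard drive or the multimeter, but the hand worked well clear of both.
- **Contact:** the force on the tool at the end was noise only.

**Check that failed:** I pushed 1 mm more after the drop to feel the pins stop the plate, and felt no clear stop (about 0 N), so the seating rests on the pictures.

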